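# Dock the pen screwdriver under its hood

## Task

Take the pen screwdriver out of the wooden stand and put it away in its charging dock: enter the well nose first at a lean, because the hood is in the way of a straight drop, then straighten it up under the hood until it snaps in behind both clip arms. Leave it standing upright at the bottom of the well with the clip closed round it, and do not disturb the spare wheel, the gear motor or the robot car.

Things in the scene. Friction and masses are not known exactly. Their poses are not given: they have to be found in the camera images.
- pen_mid (a point): Pen-shaped electric screwdriver, bare aluminium, 160 mm long, about 90 g. Point on its axis half-way; z axis along the pen from nose to top. The upper 124 mm is a round body 21 mm in diameter; the lower 36 mm is the nose: a taper ending in a 7 mm bit. It starts nose down, loose in the stand, its top about 168 mm above the table. Its turn about its own axis does not matter.
- pen_tip (a point): Centre of the flat end of the pen's bit (the lowest point of the pen in use), 80 mm below pen_mid along the pen.
- pen_top (a point): Centre of the pen's top end, 80 mm above pen_mid along the pen.
- stand: Fixed wooden block 75 x 75 x 60 mm with one vertical hole of 24 mm diameter, 52 mm deep, open above, in which the pen starts. Origin: centre of its underside, on the hole's axis.
- dock: Fixed grey charging dock. Origin: on the table, on the axis of its vertical well; z up, +x from the open front to the back post, y to the side. Base block 60 mm high (x -45 to +65, y +-45 mm). Back post y +-9.5 mm, z 60 to 168 mm; its flat front face at x = +11 mm stops the upright pen. Nothing stands in front of the hood and post.
- well_mouth (a point): Centre of the mouth of the dock's well, 60 mm above the dock's origin; axes as the dock. The well is 36 mm in diameter here and for 33 mm down, then narrows as a cone to 16 mm at the flat floor, 55 mm down.
- well_floor (a point): Centre of the well's floor, 5 mm above the dock's origin; axes as the dock. Let go with its nose on the floor, the pen leans out to the front by about 10 to 14 degrees and stays there, held by the well.
- hood_edge (a point): Middle of the front lower edge of the dock's hood, at x = -9, z = 168.5 mm from the dock's origin; axes as the dock. The hood overhangs the well: x -9 to +55 mm, y +-23 mm, z 168.5 to 184 mm; 3.5 mm above the top of the seated pen, whose front is at x = -10 mm.
- clip_left (a joint): Sprung steel clip arm on the dock's +y side, pivot at x = +16, y = +14.5 mm, reaching forward to a rounded lip at x = -8 mm; it spans z 100 to 112 mm. 0 = closed, grows as it spreads (rad). The closed lips leave a 16 mm gap; the pen, pushed to the post at its upper part (z above 115 mm) with roughly 4 to 12 N, spreads each by 0.1 and they snap back behind it (below 0.05).
- clip_right (a joint): The same clip arm mirrored on the dock's -y side.
- spare_wheel: Loose toy car wheel lying flat, 65 mm diameter, 26 mm high; origin centre of its underside. Leave alone.
- gear_motor: Loose small gear motor, 65 x 22 x 19 mm with a short shaft stub 28 mm high; origin at its underside. Leave alone.
- robot_car: Loose small wheeled robot car, about 150 x 150 mm, 66 mm high; origin on the table under its middle. Leave alone.
- pen: The same pen; origin at the end of its bit (as pen_tip), z along the pen to its top.
There are look-alikes about, which are no part of the job. Leave any blue, orange or red look-alike of the dock alone.

How it is judged:
By the outcome, as a careful person would: the job done as asked, in the order asked, and still so for the second after the job is handed in, with the robot touching nothing.
It also fails if it takes over 51 s, if anything falls off the work surface, if the arm or the gripper's body presses on something with over 40 N, if the wrist force passes 120 N, or if a joint passes its speed limit or range.

## Robot

A 6-joint arm with a two-finger parallel gripper is mounted at the origin on the work surface. World frame = base frame: x ahead of the robot, y to its left, z up, the work surface at z = 0. Lengths are in m, angles in rad, forces in N, time in s.
With the tool pointing down it reaches from about 0.35 to 0.775 m from the base axis. Payload 5.5 kg.
Tool frame: the origin (TCP) lies midway between the tips of the shut fingers; the grasp point (between the pads) lies 19 mm behind it (env.tcp_to_grasp is the distance from the TCP to the grasp point, in m); z points along the fingers, y is the direction in which the jaws open and shut (so a half turn about z gives the same grasp; the last joint's range is limited). The gripper opens to 85 mm and grips with 20 to 120 N. Pads are 22 mm wide; open, the fingers measure 114 mm over their backs; the gripper's body (76 mm by 85 mm) begins 54 mm behind the grasp point. The pads swing forward as they close: fully open they stand 13 mm farther back than shut.
Start: joints at [-1.467, 0.313, 0.046, 1.304, 0, 1.431], TCP at [0.139, -0.558, 0.231] pointing down, gripper open.
Joint ranges: [-2.76, 2.76], [-0.86, 1.69], [-1.03, 1.26], [-2.2, 2.34], [-1.47, 1.5], [-3.14, 3.14]. Speed limits (rad/s): [2.57, 2.57, 3.14, 3.14, 3.14, 3.14].

## Interface

Orientations are given as a unit quaternion [w, x, y, z].
In Python, from workcell import get_state, viewer, hand_in, finder, env gives the robot as it stands.
- The arm moves only by the tool arm_command, never from a script. Its argument "motion" is a list of rows, each an object of numbers: "x", "y", "z": the shift along the tool's x, y, z in mm; "rx", "ry", "rz": the turn, a rotation vector about the tool's x, y, z in degrees; "hand": the closure, from -1 (fully open) to 1 (shut). A call has 1 to 10 rows; each row is the pose to reach, as a shift and turn from the pose commanded when the call began, along the tool's axes at that moment; what a row does not reach only later rows make up. A row lasts 1/8 s, in which the tool goes at most 62.5 mm and 10.7 degrees, less where a joint would pass 70% of its speed; a pose out of reach is approached as far as the arm can. A call with a gripper value outside its range is refused whole. The fingers move at their own pace and stop on an object; "force" is the grip in N (left out, the last holds). Time passes only in rows, so rows that repeat a pose let the fingers close. It gives the time, the measured TCP pose, the force and the opening at its end, in the units of the state.
- get_state(): the state, without advancing time (a new reading comes with each control period).
- viewer.read_camera(name): name is "side" or "top"; returns a dict with "image" (384x512x3 uint8, red, green, blue), "z_map" (384x512 float32, m along the optical axis (not along the pixel's ray), 0 where there is no reading), "intrinsics" (3x3 intrinsics, pixels), "rvec" (rotation vector, rad) and "tvec" (3), from world to camera coordinates, as OpenCV has them. Camera axes: x right, y down, z forward; pixel columns grow to the right and rows downward; lengths in m; the calibration is good to about 2 mm. A picture is of the moment at which its call begins.
- hand_in(): hands the job in, once; it reports no verdict.
Trained networks look in a picture, given as the dict that the camera call returned (one of the last four; its "shot" number tells which), for a name from the list of things; names that differ only in an ending like _2 or _b are one class to them, and where a whole thing is asked for, a point or a joint stands for the part that bears it (a point fixed in the world has none). Each returns a list of dicts, best first, with "score" (0 to 1); they miss things now and then, are a little off and sometimes report something else, mostly with a low value. They report only what shows in the picture. A call takes as long as a camera call. They do not tell look-alikes from the thing itself.
- finder.find_in(picture, query): "at" ([column, row] in pixels, amid what is visible of it).
- finder.masks_of(picture, query): "region" (384x512 bool, what is visible of it) and "at" ([column, row] in pixels, amid what is visible of it).
The state is a dict: "clock": time; "joint_pos": joint angles; "qvel": joint speeds; "tau": joint torques, N m; "tcp_pos": TCP position; "orientation": TCP orientation; "wrist_force": force on the tool from outside, world axes, zero at the start; "ft_torque": the same for the moment, N m; "finger_gap": finger opening in m.
Only numpy, scipy, OpenCV 4.12 (cv2) and the standard library are available. Lean on these libraries where they do the work, as an engineer would, in place of code of your own. Each camera call takes 0.05 s, during which the arm holds its last target.

## Working session

There is one attempt and no reset: what is moved stays moved. The work goes in short steps, Python scripts to look and compute and a tool call to move; the robot and the scene stay as the last step left them, time stands still between calls to the robot, and variables do not carry over. Pictures are saved under pics/ and viewed, and the job is handed in when it is done.

Besides the shell and the picture viewer there is one more tool, called as name(argument=value, ...), one argument or row to a line, values as JSON. arm_command: Moves the arm, as the interface text tells. Its arguments: {"type":"object","properties":{"motion":{"type":"array","items":{"type":"object","properties":{"x":{"type":"number"},"y":{"type":"number"},"z":{"type":"number"},"rx":{"type":"number"},"ry":{"type":"number"},"rz":{"type":"number"},"hand":{"type":"number"}}}},"force":{"type":"number"}},"required":["motion"]}

```bash
ls; mkdir -p pics; cat > h.py <<'E'
import numpy as np, cv2
from workcell import get_state, viewer, hand_in, finder, env
def cam(p):
    R,_=cv2.Rodrigues(np.array(p["rvec"],float)); return R,np.array(p["tvec"],float).ravel(),np.array(p["intrinsics"],float)
def cloud(p):
    R,t,K=cam(p); z=p["z_map"]; v,u=np.mgrid[:384,:512]
    c=np.stack([(u-K[0,2])/K[0,0]*z,(v-K[1,2])/K[1,1]*z,z],-1)
    w=(c-t)@R; w[z<=0]=np.nan; return w
def save(p,n,crop=None,s=1):
    im=p["image"][...,::-1]
    if crop: im=im[crop[1]:crop[3],crop[0]:crop[2]]
    cv2.imwrite("pics/"+n,cv2.resize(im,None,fx=s,fy=s,interpolation=cv2.INTER_CUBIC))
def proj(p,X):
    R,t,K=cam(p); c=np.array(X)@R.T+t; q=c@K.T; return q[...,:2]/q[...,2:]
E
python3 - <<'E'
from h import *
np.set_printoptions(precision=3,suppress=True)
for n in("side","top"):
    p=viewer.read_camera(n); save(p,n+"0.png",None,1.5)
    R,t,K=cam(p); print(n,-R.T@t,R[2],K[0,0])
    W=cloud(p)
    for q in("dock","pen","stand","robot_car","gear_motor","spare_wheel","hood_edge","well_mouth"):
        for r in finder.find_in(p,q)[:3]:
            u,v=map(int,r["at"]);print(q,round(r["score"],2),(u,v),W[v,u])
print(get_state())
E
```

```text
pics
side [ 0.318 -0.586  0.919] [ 0.227  0.592 -0.773] 422.45548381683216
dock 0.93 (209, 283) [ 0.381 -0.125  0.053]
dock 0.58 (235, 165) [0.565 0.202 0.046]
dock 0.58 (290, 148) [0.742 0.212 0.036]
pen 0.73 (300, 276) [ 0.554 -0.226  0.135]
stand 0.62 (298, 296) [ 0.552 -0.233  0.059]
robot_car 0.6 (310, 198) [0.704 0.009 0.051]
robot_car 0.54 (241, 227) [0.508 0.008 0.028]
gear_motor 0.59 (192, 238) [0.383 0.03  0.018]
spare_wheel 0.79 (243, 228) [0.512 0.003 0.028]
hood_edge 0.83 (236, 163) [0.564 0.189 0.067]
hood_edge 0.72 (210, 281) [ 0.38  -0.154  0.113]
hood_edge 0.66 (161, 151) [0.383 0.313 0.071]
well_mouth 0.93 (289, 142) [0.736 0.209 0.066]
well_mouth 0.85 (235, 162) [0.562 0.19  0.071]
well_mouth 0.71 (212, 286) [ 0.386 -0.125  0.035]
top [0.394 0.019 1.278] [ 0.146  0.017 -0.989] 439.15589994615266
dock 0.89 (199, 128) [0.739 0.209 0.07 ]
dock 0.84 (201, 190) [0.546 0.185 0.179]
dock 0.79 (318, 251) [ 0.391 -0.106  0.183]
pen 0.5 (355, 184) [ 0.559 -0.207  0.168]
stand 0.98 (348, 189) [ 0.56  -0.206  0.074]
robot_car 0.89 (264, 138) [0.711 0.025 0.057]
robot_car 0.54 (264, 206) [0.519 0.026 0.031]
gear_motor 0.55 (260, 255) [0.381 0.039 0.021]
spare_wheel 0.74 (267, 205) [0.522 0.018 0.031]
hood_edge 0.7 (154, 258) [0.377 0.298 0.184]
hood_edge 0.7 (196, 130) [0.735 0.218 0.065]
hood_edge 0.61 (323, 252) [ 0.389 -0.118  0.185]
well_mouth 0.97 (320, 253) [ 0.386 -0.111  0.187]
well_mouth 0.69 (203, 189) [0.548 0.179 0.181]
well_mouth 0.62 (159, 255) [0.384 0.303 0.113]
{'clock': 0.9, 'joint_pos': array([-1.467,  0.313,  0.046,  1.304,  0.   ,  1.431]), 'qvel': array([-0.   , -0.001,  0.   ,  0.001,  0.001,  0.   ]), 'tau': array([  0.002, -48.045,  29.881,  -0.   ,  -0.   ,  -0.   ]), 'tcp_pos': array([ 0.139, -0.558,  0.231]), 'orientation': array([0.   , 0.993, 0.122, 0.   ]), 'wrist_force': array([0.119, 0.398, 0.582]), 'ft_torque': array([ 0.007, -0.033,  0.063]), 'finger_gap': 0.08532784637632819}
```

View pics/side0.png

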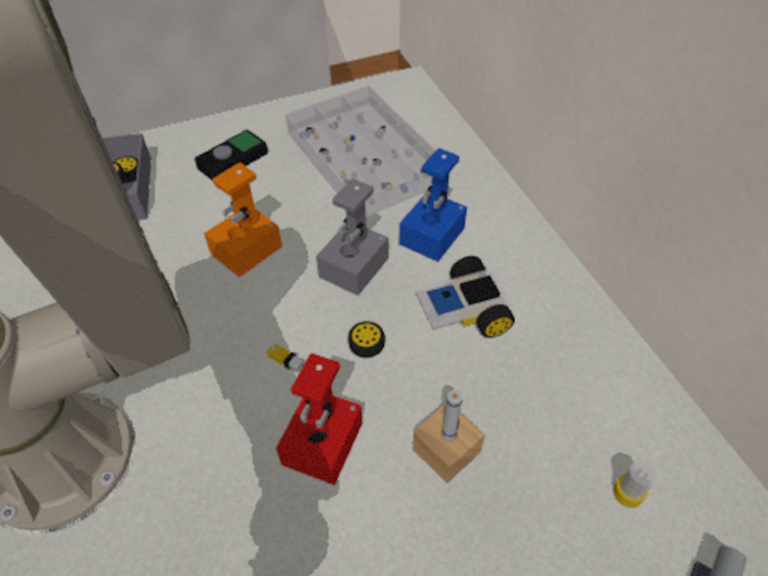

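View pics/top0.png

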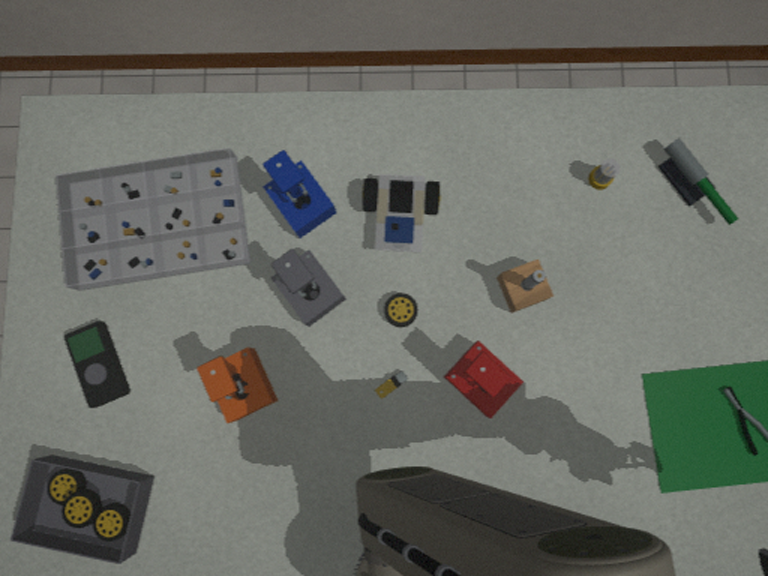

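```bash
cat > dock.py <<'E'
from h import *
np.set_printoptions(precision=4,suppress=True)
ps={n:viewer.read_camera(n) for n in("side","top")}
import pickle; pickle.dump(ps,open("ps.pkl","wb"))
for n,p in ps.items():
    W=cloud(p); K=p["image"]
    d=np.hypot(W[...,0]-.57,W[...,1]-.2)
    for nm,lo,hi in(("base",.05,.07),("hood",.176,.192)):
        m=(d<.1)&(W[...,2]>lo)&(W[...,2]<hi)
        im=K.astype(int); m&=(im.max(-1)-im.min(-1)<40)
        P=W[m]; r=cv2.minAreaRect((P[:,:2]*1000).astype(np.float32)); print(n,nm,m.sum(),r,np.median(P[:,2])); print(cv2.boxPoints(r))
    d=np.hypot(W[...,0]-.56,W[...,1]+.21)
    for nm,lo,hi in(("stand",.05,.07),("pentop",.16,.175),("pen",.08,.16)):
        m=(d<.06)&(W[...,2]>lo)&(W[...,2]<hi)
        P=W[m]; r=cv2.minAreaRect((P[:,:2]*1000).astype(np.float32)); print(n,nm,m.sum(),r,P.mean(0))
    save(p,n+"1.png",(190,100,290,200) if n=="side" else (160,145,260,225),6)
    save(p,n+"2.png",(260,240,340,330) if n=="side" else (320,160,380,220),6)
E
python3 dock.py
```

```text
side base 792 ((577.288330078125, 205.5164337158203), (157.37130737304688, 92.52015686035156), 36.47920227050781) 0.059459343563607034
[[486.5163 195.9319]
 [541.5224 121.5389]
 [668.0604 215.101 ]
 [613.0543 289.494 ]]
side hood 337 ((570.06298828125, 199.73524475097656), (66.06733703613281, 47.17509460449219), 36.33476257324219) 0.1830748799836845
[[529.4764 199.1641]
 [557.4277 161.1613]
 [610.6495 200.3064]
 [582.6982 238.3091]]
side stand 932 ((560.3292846679688, -218.17364501953125), (76.6642837524414, 75.87670135498047), 20.12158203125) [ 0.5562 -0.2247  0.0591]
side pentop 92 ((560.3974609375, -218.44671630859375), (20.322668075561523, 19.8601131439209), 29.922645568847656) [ 0.5595 -0.2196  0.1666]
side pen 187 ((557.6128540039062, -223.1610565185547), (11.398472785949707, 22.03216552734375), 55.60568618774414) [ 0.5565 -0.2244  0.12  ]
top base 806 ((577.80615234375, 207.7113037109375), (154.06500244140625, 89.64883422851562), 36.68961715698242) 0.05954954148888632
[[489.2534 197.6299]
 [542.8167 125.742 ]
 [666.3589 217.7927]
 [612.7956 289.6807]]
top hood 456 ((571.5638427734375, 202.53793334960938), (64.92182922363281, 45.80366134643555), 36.53005599975586) 0.18347521272678335
[[531.8478 201.6184]
 [559.1122 164.8131]
 [611.2798 203.4575]
 [584.0154 240.2628]]
top stand 613 ((561.0541381835938, -215.71063232421875), (75.23114013671875, 76.10984802246094), 19.73432159423828) [ 0.5587 -0.2126  0.0595]
top pentop 57 ((559.904296875, -215.09429931640625), (18.040882110595703, 18.61806297302246), 44.682865142822266) [ 0.5603 -0.2149  0.1672]
top pen 53 ((557.3007202148438, -210.85321044921875), (20.483476638793945, 9.37904167175293), 36.263092041015625) [ 0.5564 -0.2098  0.1215]
```

```bash
cat >> h.py <<'E'
from scipy.spatial.transform import Rotation as Ro
def toolR(psi,e,lean=0):
    """heading psi, elevation e (deg) : z points forward and e below horizontal, y lateral-left"""
    p,e=np.radians([psi,e]); z=np.array([np.cos(e)*np.cos(p),np.cos(e)*np.sin(p),-np.sin(e)]); y=np.array([-np.sin(p),np.cos(p),0])
    return Ro.from_matrix(np.c_[np.cross(y,z),y,z])
def delta(T,R):
    s=get_state(); q=s["orientation"]; R0=Ro.from_quat([q[1],q[2],q[3],q[0]])
    d=R0.inv().apply(np.array(T)-s["tcp_pos"])*1000; r=(R0.inv()*R).as_rotvec(degrees=True)
    print("xyz",d.round(1),"rot",r.round(2), "clock",s["clock"],"tcp",s["tcp_pos"].round(4),"J",s["joint_pos"].round(2),"F",s["wrist_force"].round(1),"gap",round(s["finger_gap"],4))
E
python3 - <<'E'
from h import *
R=toolR(-21.2,40); g=np.array([.5605,-.2169,.143]); z=R.as_matrix()[:,2]
delta(g+.014*z-.11*z,R)
E
```

```text
xyz [ 431.5 -271.6   26.6] rot [ -62.08  -19.67 -133.14] clock 1.0 tcp [ 0.1388 -0.558   0.2314] J [-1.47  0.31  0.05  1.3   0.    1.43] F [-0.1  0.6 -0.5] gap 0.0852
```

```bash
python3 - <<'E'
from h import *
# first waypoint: lift and turn toward -40 deg heading
import numpy as np
delta([.38,-.32,.30],toolR(-40,60))
E
```

```text
xyz [ 291.5 -172.8  -68.7] rot [ -32.84  -16.72 -122.59] clock 1.0 tcp [ 0.1388 -0.558   0.2314] J [-1.47  0.31  0.05  1.3   0.    1.43] F [-0.1  0.6 -0.5] gap 0.0852
```

arm_command(
  motion=[
    {"x": 29,"y": -17,"z": -7,"rx": -2.7,"ry": -1.4,"rz": -10.0},
    {"x": 58,"y": -34,"z": -14,"rx": -5.4,"ry": -2.8,"rz": -20.0},
    {"x": 87,"y": -51,"z": -21,"rx": -8,"ry": -4.1,"rz": -30},
    {"x": 116,"y": -69,"z": -27,"rx": -10.7,"ry": -5.5,"rz": -40},
    {"x": 145,"y": -86,"z": -34,"rx": -13.4,"ry": -6.8,"rz": -50},
    {"x": 175,"y": -104,"z": -41,"rx": -16.1,"ry": -8.2,"rz": -60},
    {"x": 204,"y": -121,"z": -48,"rx": -18.8,"ry": -9.5,"rz": -70},
    {"x": 233,"y": -138,"z": -55,"rx": -21.4,"ry": -10.9,"rz": -80},
    {"x": 262,"y": -155,"z": -62,"rx": -24.1,"ry": -12.3,"rz": -90},
    {"x": 291,"y": -173,"z": -69,"rx": -26.8,"ry": -13.6,"rz": -100},
  ],
)

```text
invalid input at $.motion[0]: expected keys x, y, z, rx, ry, rz, hand
```

```bash
python3 - <<'E'
from h import *
R=toolR(-21.2,40); g=np.array([.5605,-.2169,.143]); z=R.as_matrix()[:,2]
delta(g+.014*z-.11*z,R)
E
```

```text
xyz [ 431.5 -271.6   26.6] rot [ -62.08  -19.67 -133.14] clock 1.0 tcp [ 0.1388 -0.558   0.2314] J [-1.47  0.31  0.05  1.3   0.    1.43] F [-0.1  0.6 -0.5] gap 0.0852
```

arm_command(
  motion=[
    {"x": 29,"y": -17,"z": -7,"rx": -2.7,"ry": -1.4,"rz": -10.0,"hand": -1},
    {"x": 58,"y": -34,"z": -14,"rx": -5.4,"ry": -2.8,"rz": -20.0,"hand": -1},
    {"x": 87,"y": -51,"z": -21,"rx": -8,"ry": -4.1,"rz": -30,"hand": -1},
    {"x": 116,"y": -69,"z": -27,"rx": -10.7,"ry": -5.5,"rz": -40,"hand": -1},
    {"x": 145,"y": -86,"z": -34,"rx": -13.4,"ry": -6.8,"rz": -50,"hand": -1},
    {"x": 175,"y": -104,"z": -41,"rx": -16.1,"ry": -8.2,"rz": -60,"hand": -1},
    {"x": 204,"y": -121,"z": -48,"rx": -18.8,"ry": -9.5,"rz": -70,"hand": -1},
    {"x": 233,"y": -138,"z": -55,"rx": -21.4,"ry": -10.9,"rz": -80,"hand": -1},
    {"x": 262,"y": -155,"z": -62,"rx": -24.1,"ry": -12.3,"rz": -90,"hand": -1},
    {"x": 291,"y": -173,"z": -69,"rx": -26.8,"ry": -13.6,"rz": -100,"hand": -1},
  ],
)

```text
clock: 2.25
tcp_pos: [0.38, -0.3188, 0.3007]
orientation: [0.215, 0.514, 0.827, -0.078]
wrist_force: [0.5, 0.3, -0.3]
finger_gap: 0.0855
```

```bash
python3 - <<'E'
from h import *
R=toolR(-21.2,40); g=np.array([.5605,-.2169,.143]); z=R.as_matrix()[:,2]
delta(g+.014*z-.11*z,R)
E
```

```text
xyz [104.  149.1  72. ] rot [-21.51 -21.14 -35.82] clock 2.25 tcp [ 0.38   -0.3188  0.3007] J [-0.84 -0.23 -0.46  0.87 -0.03  0.26] F [ 0.5  0.3 -0.3] gap 0.0855
```

arm_command(
  motion=[
    {"x": 20,"y": 30,"z": 14,"rx": -4.3,"ry": -4.2,"rz": -7.2,"hand": -1},
    {"x": 41,"y": 60,"z": 28,"rx": -8.6,"ry": -8.4,"rz": -14.4,"hand": -1},
    {"x": 62,"y": 90,"z": 43,"rx": -12.9,"ry": -12.7,"rz": -21.5,"hand": -1},
    {"x": 83,"y": 120,"z": 58,"rx": -17.2,"ry": -16.9,"rz": -28.7,"hand": -1},
    {"x": 104,"y": 149,"z": 72,"rx": -21.5,"ry": -21.1,"rz": -35.8,"hand": -1},
    {"x": 104,"y": 149,"z": 72,"rx": -21.5,"ry": -21.1,"rz": -35.8,"hand": -1},
    {"x": 104,"y": 149,"z": 72,"rx": -21.5,"ry": -21.1,"rz": -35.8,"hand": -1},
  ],
)

```text
clock: 3.12
tcp_pos: [0.4944, -0.1935, 0.209]
orientation: [0.409, 0.171, 0.893, -0.076]
wrist_force: [0.2, 0.3, -0.0]
finger_gap: 0.0854
```

```bash
python3 - <<'E'
from h import *
R=toolR(-21.2,40); g=np.array([.5605,-.2169,.143]); z=R.as_matrix()[:,2]
delta(g+.014*z,R)
p=viewer.read_camera("side");save(p,"s3.png",None,1.5)
p=viewer.read_camera("top");save(p,"t3.png",(250,120,450,270),4)
E
```

```text
xyz [  4.    2.4 110.1] rot [-0.17 -0.78 -0.44] clock 3.125 tcp [ 0.4944 -0.1935  0.209 ] J [-0.64 -0.31 -1.03  0.01  0.2  -0.17] F [ 0.2  0.3 -0. ] gap 0.0854
```

View pics/s3.png

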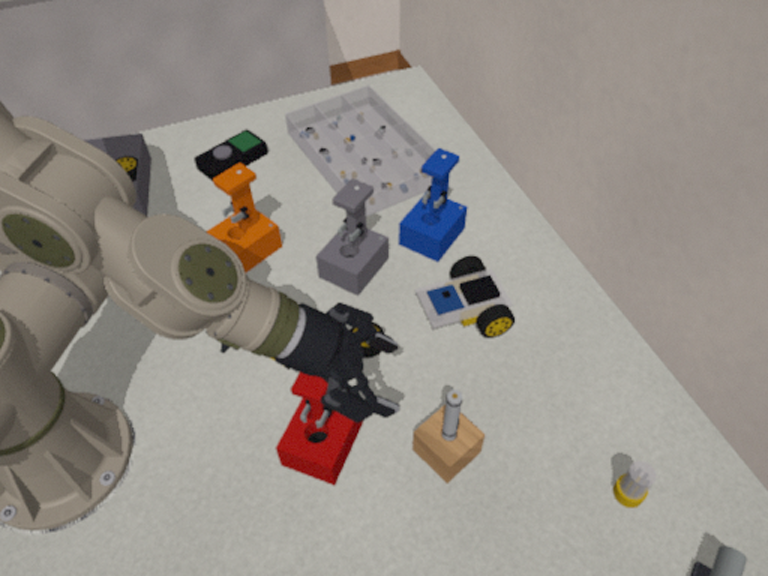

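View pics/t3.png

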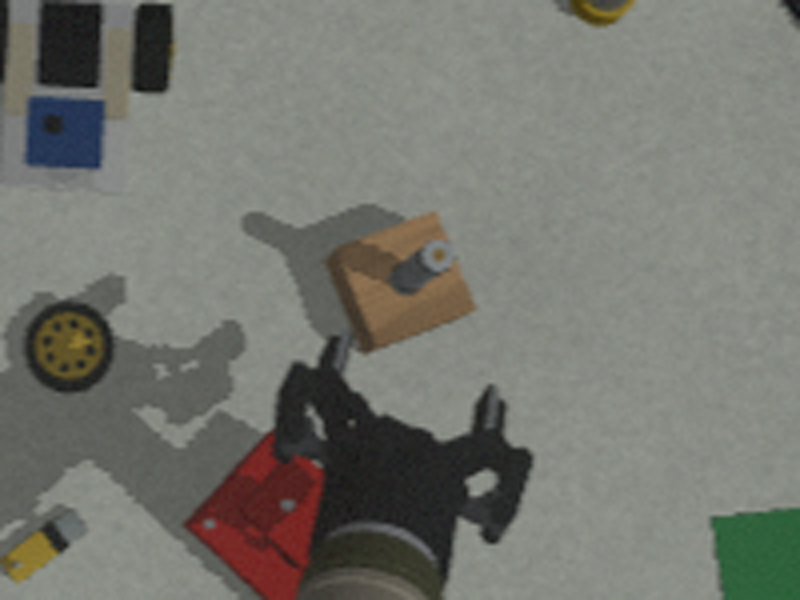

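```bash
python3 - <<'E'
from h import *
np.set_printoptions(precision=4,suppress=True)
D=[([-1.467,.313,.046,1.304,0,1.431],[.139,-.558,.231]),([-.84,-.23,-.46,.87,-.03,.26],[.38,-.3188,.3007])]
s=get_state(); D.append((s["joint_pos"],s["tcp_pos"])); print(s["joint_pos"])
A=[];b=[]
for j,t in D:
    r=np.hypot(t[0],t[1]); 
    a=j[1]-j[2]; p=a+j[3]
    A+= [[np.sin(j[1]),np.cos(a),np.cos(p)*np.cos(j[4]),0,1],[np.cos(j[1]),-np.sin(a),-np.sin(p)*np.cos(j[4]),1,0]]
    b+=[np.sqrt(r*r-.08**2),t[2]]
x,res,rk,sv=np.linalg.lstsq(np.array(A),np.array(b),rcond=None); print(x,rk,np.array(A)@x-b)
# finger tip symmetry check
q=s["orientation"]; R0=Ro.from_quat([q[1],q[2],q[3],q[0]])
for n in("side","top"):
    p=viewer.read_camera(n); W=cloud(p).reshape(-1,3); L=R0.inv().apply(np.nan_to_num(W,nan=9)-s["tcp_pos"])*1000
    m=(abs(L[:,0])<25)&(abs(L[:,1])<70)&(L[:,2]>-40)&(L[:,2]<15); L=L[m]
    for sg in(1,-1):
        Q=L[L[:,1]*sg>0]; print(n,sg,len(Q),Q.min(0),Q.max(0),Q.mean(0))
    save(p,n+"4.png",(170,180,300,300) if n=="side" else (300,190,400,270),6)
E
```

```text
[-0.6395 -0.3053 -1.0275  0.0062  0.2    -0.1707]
[ 0.5429  0.4453  0.5023  0.323  -0.0295] 5 [-0.0023 -0.0113  0.0186  0.0019 -0.0163  0.0094]
side 1 116 [-11.8791  39.8634 -39.9903] [ 11.8892  55.5569 -13.9707] [ -2.7276  43.8717 -27.5602]
side -1 116 [-12.3101 -58.1412 -39.9661] [  7.3526 -42.3951 -12.5716] [ -5.4744 -51.7209 -28.9235]
top 1 40 [-12.5653  43.9865 -39.8241] [  7.1834  57.3077 -16.8128] [ -7.8399  50.4354 -29.5538]
top -1 48 [-12.6822 -53.9558 -39.5864] [ 11.2774 -41.2177 -15.6176] [ -5.4719 -45.2072 -28.1095]
```

```bash
python3 - <<'E'
from h import *
R=toolR(-21.2,60); g=np.array([.5604,-.2168,.138]); z=R.as_matrix()[:,2]
delta(g+.014*z-.09*z,R)
E
```

```text
xyz [-15.7   2.6  27.7] rot [-0.12 19.36 -0.42] clock 3.325 tcp [ 0.495  -0.194   0.2099] J [-0.64 -0.31 -1.03  0.01  0.2  -0.17] F [-0.8  0.5  0.4] gap 0.0853
```

arm_command(
  motion=[
    {"x": -8,"y": 1,"z": 14,"rx": 0,"ry": 9.7,"rz": -0.2,"hand": -1},
    {"x": -15.7,"y": 2.6,"z": 27.7,"rx": -0.1,"ry": 19.4,"rz": -0.4,"hand": -1},
    {"x": -15.7,"y": 2.6,"z": 27.7,"rx": -0.1,"ry": 19.4,"rz": -0.4,"hand": -1},
    {"x": -15.7,"y": 2.6,"z": 27.7,"rx": -0.1,"ry": 19.4,"rz": -0.4,"hand": -1},
  ],
)

```text
clock: 3.82
tcp_pos: [0.5251, -0.2028, 0.2032]
orientation: [0.254, 0.178, 0.95, -0.047]
wrist_force: [-0.6, -0.2, -1.2]
finger_gap: 0.0856
```

```bash
python3 - <<'E'
from h import *
R=toolR(-21.2,60); g=np.array([.5604,-.2168,.138]); z=R.as_matrix()[:,2]
delta(g+.014*z,R)
E
```

```text
xyz [-0.3 -0.3 89.5] rot [ 0.01 -0.02  0.02] clock 3.825 tcp [ 0.5251 -0.2028  0.2032] J [-0.56 -0.08 -0.63  0.51  0.1  -0.17] F [-0.6 -0.2 -1.2] gap 0.0856
```

arm_command(
  motion=[
    {"x": 0,"y": 0,"z": 25,"rx": 0,"ry": 0,"rz": 0,"hand": -1},
    {"x": 0,"y": 0,"z": 50,"rx": 0,"ry": 0,"rz": 0,"hand": -1},
    {"x": 0,"y": 0,"z": 75,"rx": 0,"ry": 0,"rz": 0,"hand": -1},
    {"x": 0,"y": 0,"z": 89.5,"rx": 0,"ry": 0,"rz": 0,"hand": -1},
    {"x": 0,"y": 0,"z": 89.5,"rx": 0,"ry": 0,"rz": 0,"hand": -0.2},
    {"x": 0,"y": 0,"z": 89.5,"rx": 0,"ry": 0,"rz": 0,"hand": 1},
    {"x": 0,"y": 0,"z": 89.5,"rx": 0,"ry": 0,"rz": 0,"hand": 1},
    {"x": 0,"y": 0,"z": 89.5,"rx": 0,"ry": 0,"rz": 0,"hand": 1},
    {"x": 0,"y": 0,"z": 89.5,"rx": 0,"ry": 0,"rz": 0,"hand": 1},
    {"x": 0,"y": 0,"z": 89.5,"rx": 0,"ry": 0,"rz": 0,"hand": 1},
  ],
  force=40,
)

```text
clock: 5.08
tcp_pos: [0.5682, -0.2195, 0.1279]
orientation: [0.256, 0.177, 0.949, -0.048]
wrist_force: [-1.0, 0.1, 5.2]
finger_gap: 0.02
```

```bash
python3 - <<'E'
from h import *
s=get_state(); T=s["tcp_pos"]+[0,0,.1]
delta(T,toolR(-21.2,60))
save(viewer.read_camera("side"),"s5.png",(250,220,350,320),6)
E
```

```text
xyz [-50.2  -0.1 -86.5] rot [-0.    0.14  0.06] clock 5.075 tcp [ 0.5682 -0.2195  0.1279] J [-0.54  0.09 -0.67  0.3   0.09 -0.15] F [-1.   0.1  5.2] gap 0.02
```

View pics/s5.png

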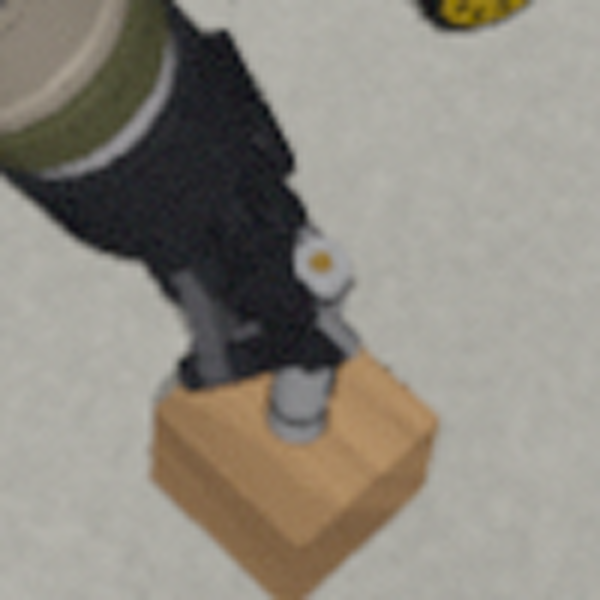

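arm_command(
  motion=[
    {"x": -5,"y": 0,"z": -8.7,"rx": 0,"ry": 0,"rz": 0,"hand": 1},
    {"x": -15,"y": 0,"z": -26,"rx": 0,"ry": 0,"rz": 0,"hand": 1},
    {"x": -27,"y": 0,"z": -47,"rx": 0,"ry": 0,"rz": 0,"hand": 1},
    {"x": -40,"y": 0,"z": -69,"rx": 0,"ry": 0,"rz": 0,"hand": 1},
    {"x": -52,"y": 0,"z": -91,"rx": 0,"ry": 0,"rz": 0,"hand": 1},
    {"x": -52,"y": 0,"z": -91,"rx": 0,"ry": 0,"rz": 0,"hand": 1},
  ],
  force=60,
)

```text
clock: 5.88
tcp_pos: [0.5681, -0.2195, 0.2342]
orientation: [0.256, 0.177, 0.949, -0.048]
wrist_force: [-0.1, -0.7, -1.1]
finger_gap: 0.0192
```

```bash
cat > pen.py <<'E'
from h import *
def look(tag):
    s=get_state(); q=s["orientation"]; R0=Ro.from_quat([q[1],q[2],q[3],q[0]])
    for n in("side","top"):
        p=viewer.read_camera(n); W=cloud(p)
        for r in finder.masks_of(p,"pen")[:2]:
            m=r["region"]; P=W[m]; P=P[np.isfinite(P[:,0])]
            print(n,round(r["score"],2),m.sum(),P.min(0).round(3),P.max(0).round(3))
        m0=finder.masks_of(p,"pen")
        save(p,f"{n}_{tag}.png",None,1.5)
    return s
E
python3 -c "
from pen import *
s=look('lift'); print(s)"
```

```text
side 0.67 304 [ 0.55  -0.23  -0.001] [ 0.676 -0.05   0.276]
{'clock': 5.875, 'joint_pos': array([-0.5437352 , -0.01794064, -0.48893086,  0.57841916,  0.0868204 ,
       -0.1517456 ]), 'qvel': array([-0.00019243,  0.02388179, -0.05829719, -0.02434517, -0.0028485 ,
       -0.00090375]), 'tau': array([ 9.02184471e-02, -3.33857417e+01,  3.41721189e+01, -4.55453798e+00,
        2.85695102e-01, -5.57856583e-04]), 'tcp_pos': array([ 0.56809487, -0.21952457,  0.23416777]), 'orientation': array([ 0.25638349,  0.17701372,  0.94899827, -0.04833153]), 'wrist_force': array([-0.07503032, -0.71471337, -1.09783237]), 'ft_torque': array([ 0.15456587,  0.48561312, -0.00121236]), 'finger_gap': 0.0192144475900944}
```

```bash
python3 - <<'E'
from h import *
p=viewer.read_camera("side"); save(p,"s6.png",(250,190,350,320),5)
s=get_state(); W=cloud(p)
# pen points: model cylinder around expected axis
R=toolR(-21.2,60); g=s["tcp_pos"]-.014*R.as_matrix()[:,2]; print(g)
d=np.hypot(W[...,0]-g[0],W[...,1]-g[1]); 
for lo in np.arange(.10,.28,.015):
    m=(d<.025)&(W[...,2]>lo)&(W[...,2]<lo+.015)
    if m.sum()>5:print(round(lo,3),m.sum(),(W[m].mean(0)-g).round(4))
E
```

```text
[ 0.55986169 -0.21603557  0.2422017 ]
0.115 9 [-0.0028 -0.0027 -0.1217]
0.13 11 [-0.0057 -0.0062 -0.1023]
0.145 34 [-0.0049 -0.007  -0.0892]
0.16 40 [-0.0054 -0.0074 -0.0749]
0.175 42 [-0.005  -0.0067 -0.0597]
0.19 45 [-0.0043 -0.0075 -0.0444]
0.205 24 [-0.0055 -0.0074 -0.032 ]
0.235 49 [-0.002  -0.019   0.0005]
0.25 54 [-0.0028 -0.0128  0.0155]
0.265 128 [-0.0021  0.0005  0.0287]
0.28 29 [-0.0098  0.0084  0.0439]
```

View pics/s6.png

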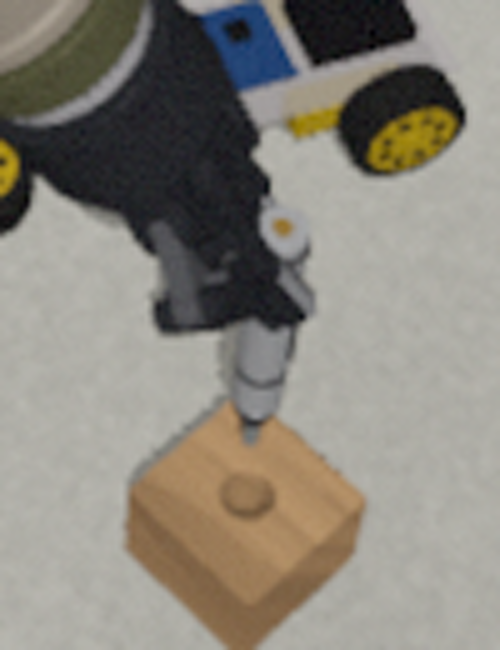

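```bash
cat >> h.py <<'E'
PSI=36.4; O=np.array([.552,.1874,0]); DX=np.array([np.cos(np.radians(PSI)),np.sin(np.radians(PSI)),0]); DY=np.array([-DX[1],DX[0],0])
def loc(x,y,z): return O+x*DX+y*DY+np.array([0,0,z])
def penpose(tip,lean,s=.128,ahead=.014,e=60):
    R=toolR(PSI,e-lean); l=np.radians(lean); u=-np.sin(l)*DX+np.array([0,0,np.cos(l)])
    return loc(*tip)+s*u+ahead*R.as_matrix()[:,2],R
def axisline(z,lean=11,x0=.004): return (x0-np.tan(np.radians(lean))*(z-.005),0,z)
E
python3 - <<'E'
from h import *
t=axisline(.09); T,R=penpose((t[0]-.06,0,.09),11); print(T); delta(T,R)
T,R=penpose(t,11); print(T)
E
```

```text
[0.48136167 0.13532093 0.20508235]
xyz [191.9 299.4 -81.5] rot [-33.42 -10.15 -46.96] clock 6.225 tcp [ 0.5664 -0.2186  0.2301] J [-0.54 -0.02 -0.49  0.58  0.09 -0.15] F [ 0.3  0.3 -0.6] gap 0.0196
[0.5296553  0.17092607 0.20508235]
```

```bash
python3 - <<'E'
from h import *
p=viewer.read_camera("side"); W=cloud(p); s=get_state(); print(s["tcp_pos"],s["clock"])
print(W[231:240,303:312,2].round(4)); print(proj(p,[[.5599,-.216,.270],[.5599,-.216,.274],[.5599,-.216,.110],[.5599,-.216,.114]]))
E
```

```text
[ 0.56655757 -0.21864003  0.23036998] 6.275
[[ 2.674e-01  2.656e-01  2.637e-01  2.696e-01 -2.300e-03  1.000e-03
  -4.200e-03  8.000e-04  1.400e-03]
 [ 2.713e-01  2.698e-01  2.669e-01  2.712e-01  2.699e-01        nan
   2.691e-01 -1.900e-03 -2.000e-04]
 [ 2.697e-01  2.681e-01  2.686e-01  2.697e-01  2.708e-01  2.689e-01
   2.698e-01  2.704e-01 -9.000e-04]
 [ 2.677e-01  2.698e-01  2.708e-01  2.686e-01  2.710e-01  2.696e-01
   2.688e-01  2.700e-01 -8.000e-04]
 [ 2.702e-01  2.697e-01  2.700e-01  2.700e-01  2.682e-01  2.695e-01
   2.689e-01  2.715e-01  2.693e-01]
 [ 2.695e-01  2.720e-01  2.698e-01  2.703e-01  2.714e-01  2.702e-01
   2.698e-01  2.691e-01  2.694e-01]
 [ 2.671e-01  2.678e-01  2.682e-01  2.708e-01  2.689e-01  2.699e-01
   2.687e-01  2.683e-01  2.701e-01]
 [ 2.701e-01  2.690e-01  2.691e-01  2.711e-01  2.693e-01  2.693e-01
   2.676e-01  2.706e-01  2.663e-01]
 [ 2.756e-01  2.703e-01  2.697e-01  2.701e-01  2.697e-01  2.694e-01
   2.693e-01  2.684e-01  2.623e-01]]
[[305.6224904  235.04857078]
 [305.79710987 233.82532118]
 [299.62272109 277.07833577]
 [299.75252518 276.16902827]]
```

```bash
sed -i 's/s=.128/s=.132/' h.py; python3 - <<'E'
from h import *
t=axisline(.09); T,R=penpose((t[0]-.06,0,.09),11); print(T); delta(T,R)
E
```

```text
[0.48074735 0.13486802 0.20900885]
xyz [190.6 298.7 -85. ] rot [-33.43 -10.13 -46.95] clock 6.275 tcp [ 0.5666 -0.2186  0.2304] J [-0.54 -0.02 -0.49  0.58  0.09 -0.15] F [-1.   0.2 -1.5] gap 0.0191
```

arm_command(
  motion=[
    {"x": 19,"y": 30,"z": -8.5,"rx": -3.3,"ry": -1,"rz": -4.7,"hand": 1},
    {"x": 44,"y": 70,"z": -20,"rx": -7.8,"ry": -2.4,"rz": -11,"hand": 1},
    {"x": 71,"y": 112,"z": -32,"rx": -12.5,"ry": -3.8,"rz": -17.6,"hand": 1},
    {"x": 98,"y": 153,"z": -43.5,"rx": -17.1,"ry": -5.2,"rz": -24,"hand": 1},
    {"x": 124,"y": 194,"z": -55,"rx": -21.7,"ry": -6.6,"rz": -30.5,"hand": 1},
    {"x": 150,"y": 235,"z": -67,"rx": -26.3,"ry": -8,"rz": -37,"hand": 1},
    {"x": 172,"y": 270,"z": -77,"rx": -30.2,"ry": -9.1,"rz": -42.4,"hand": 1},
    {"x": 190.6,"y": 298.7,"z": -85,"rx": -33.4,"ry": -10.1,"rz": -47,"hand": 1},
    {"x": 190.6,"y": 298.7,"z": -85,"rx": -33.4,"ry": -10.1,"rz": -47,"hand": 1},
    {"x": 190.6,"y": 298.7,"z": -85,"rx": -33.4,"ry": -10.1,"rz": -47,"hand": 1},
  ],
)

```text
clock: 7.52
tcp_pos: [0.4815, 0.1341, 0.2098]
orientation: [0.333, -0.293, 0.89, 0.108]
wrist_force: [0.0, 0.3, -0.8]
finger_gap: 0.0193
```

```bash
python3 - <<'E'
from h import *
for n,c in(("side",(170,80,290,200)),("top",(180,150,280,240))):
    p=viewer.read_camera(n); save(p,n+"7.png",c,5)
t=axisline(.09); T,R=penpose((t[0]-.06,0,.09),11); delta(T,R)
t=axisline(.075); T,R=penpose(t,11); delta(T,R)
E
```

```text
xyz [0.8 1.5 0.6] rot [-0.17 -0.    0.07] clock 7.625 tcp [0.4818 0.1338 0.21  ] J [-0.2  -0.26 -0.83  0.46  0.5  -0.69] F [ 0.4 -0.1 -0.7] gap 0.0194
xyz [-36.8   1.6  53.2] rot [-0.17 -0.    0.07] clock 7.625 tcp [0.4818 0.1338 0.21  ] J [-0.2  -0.26 -0.83  0.46  0.5  -0.69] F [ 0.4 -0.1 -0.7] gap 0.0194
```

View pics/side7.png

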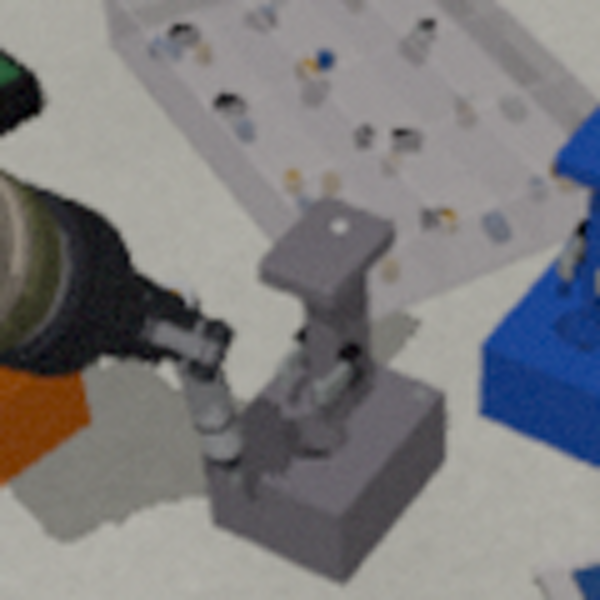

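View pics/top7.png

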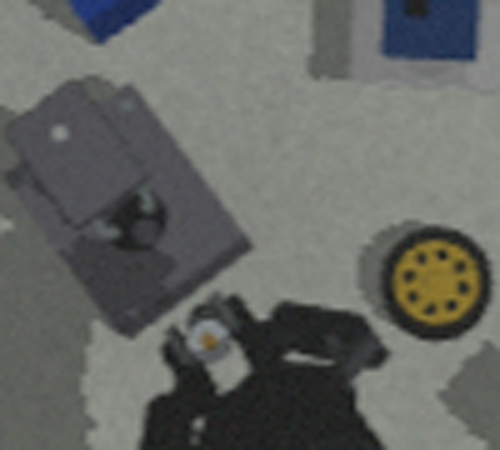

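```bash
python3 - <<'E'
from h import *
import pickle; ps=pickle.load(open("ps.pkl","rb"))
for n,c in(("side",(170,80)),("top",(180,150))):
    p=ps[n]
    X=np.array([loc(0,0,.06),loc(-.018,0,.06),loc(0,.018,.06),loc(0,-.018,.06),loc(-.009,.023,.184),loc(-.009,-.023,.184),loc(-.045,.045,.06),loc(-.045,-.045,.06)])
    print(n,(proj(p,X)-c).round(1)*5)
    im=p["image"][...,::-1].copy(); im=im[c[1]:c[1]+100,c[0]:c[0]+100]; im=cv2.resize(im,None,fx=6,fy=6,interpolation=cv2.INTER_CUBIC)
    a=np.linspace(0,6.28,60); q=proj(p,np.array([loc(.018*np.cos(t),.018*np.sin(t),.06) for t in a]))
    for u,v in (q-c+.5)*6: cv2.circle(im,(int(u),int(v)),1,(0,255,255),-1)
    for u,v in (proj(p,X[4:])-c+.5)*6: cv2.circle(im,(int(u),int(v)),3,(0,0,255),-1)
    cv2.imwrite(f"pics/ov_{n}.png",im)
E
```

```text
side [[311.  432. ]
 [293.  452.5]
 [284.  420. ]
 [338.  444. ]
 [250.5 260.5]
 [325.5 292. ]
 [198.  452.5]
 [334.5 516. ]]
top [[132.  218.5]
 [150.5 244. ]
 [106.  237.5]
 [158.  199. ]
 [ 71.5 228.5]
 [145.5 174. ]
 [113.5 330.5]
 [244.  234. ]]
```

View pics/ov_side.png

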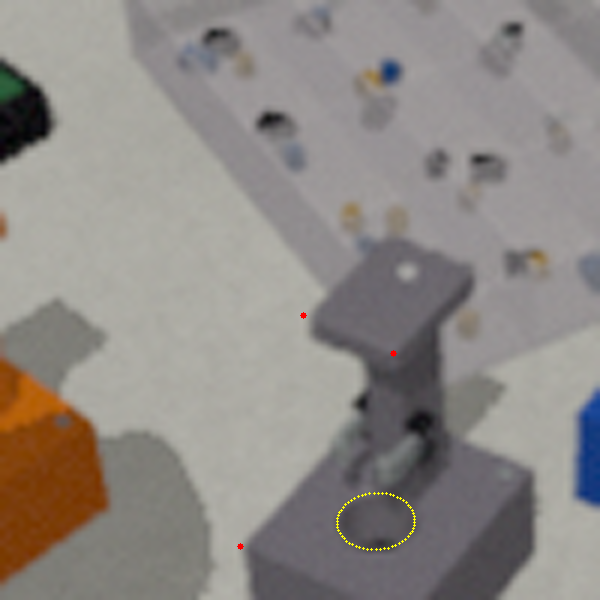

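View pics/ov_top.png

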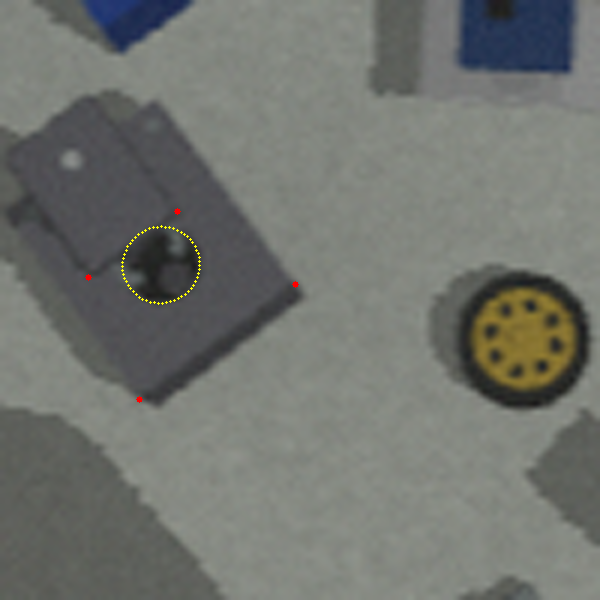

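arm_command(
  motion=[
    {"x": -10,"y": 1.6,"z": 14,"rx": -0.2,"ry": 0,"rz": 0,"hand": 1},
    {"x": -20,"y": 1.6,"z": 28,"rx": -0.2,"ry": 0,"rz": 0,"hand": 1},
    {"x": -29,"y": 1.6,"z": 41,"rx": -0.2,"ry": 0,"rz": 0,"hand": 1},
    {"x": -36.8,"y": 1.6,"z": 53.2,"rx": -0.2,"ry": 0,"rz": 0,"hand": 1},
    {"x": -36.8,"y": 1.6,"z": 53.2,"rx": -0.2,"ry": 0,"rz": 0,"hand": 1},
    {"x": -36.8,"y": 1.6,"z": 53.2,"rx": -0.2,"ry": 0,"rz": 0,"hand": 1},
  ],
)

```text
clock: 8.38
tcp_pos: [0.5304, 0.173, 0.1934]
orientation: [0.332, -0.294, 0.89, 0.11]
wrist_force: [-0.0, -0.1, -0.6]
finger_gap: 0.02
```

```bash
python3 - <<'E'
from h import *
for n,c in(("side",(190,100,270,200)),("top",(180,150,260,230))):
    p=viewer.read_camera(n); save(p,n+"8.png",c,6)
for z in(.075,.03,.01):
    T,R=penpose(axisline(z),11); delta(T,R)
E
```

```text
xyz [-0.5 -1.2 -0. ] rot [ 0.12 -0.02  0.09] clock 8.475 tcp [0.5304 0.1729 0.1937] J [-0.07 -0.13 -0.79  0.32  0.44 -0.57] F [-0.7  0.1 -0.9] gap 0.0196
xyz [22.4 -1.2 39.7] rot [ 0.12 -0.02  0.09] clock 8.475 tcp [0.5304 0.1729 0.1937] J [-0.07 -0.13 -0.79  0.32  0.44 -0.57] F [-0.7  0.1 -0.9] gap 0.0196
xyz [32.6 -1.2 57.3] rot [ 0.12 -0.02  0.09] clock 8.475 tcp [0.5304 0.1729 0.1937] J [-0.07 -0.13 -0.79  0.32  0.44 -0.57] F [-0.7  0.1 -0.9] gap 0.0196
```

View pics/side8.png

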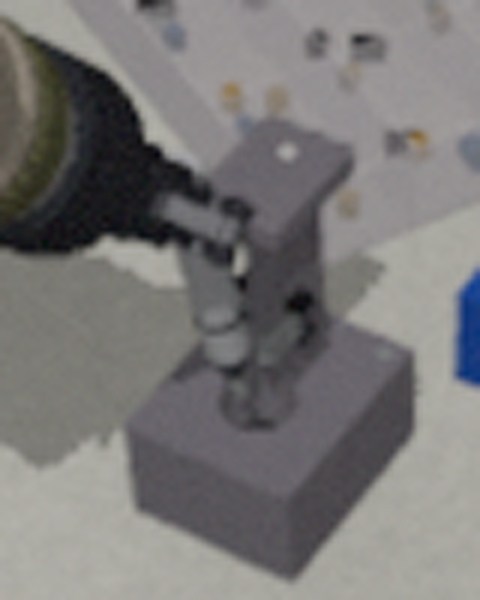

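View pics/top8.png

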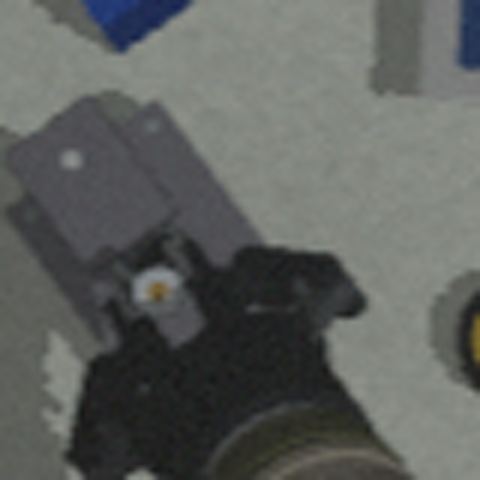

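arm_command(
  motion=[
    {"x": 6,"y": -1.2,"z": 10,"rx": 0,"ry": 0,"rz": 0,"hand": 1},
    {"x": 12,"y": -1.2,"z": 21,"rx": 0,"ry": 0,"rz": 0,"hand": 1},
    {"x": 18,"y": -1.2,"z": 31,"rx": 0,"ry": 0,"rz": 0,"hand": 1},
    {"x": 22.4,"y": -1.2,"z": 39.7,"rx": 0,"ry": 0,"rz": 0,"hand": 1},
    {"x": 22.4,"y": -1.2,"z": 39.7,"rx": 0,"ry": 0,"rz": 0,"hand": 1},
    {"x": 22.4,"y": -1.2,"z": 39.7,"rx": 0,"ry": 0,"rz": 0,"hand": 1},
  ],
)

```text
clock: 9.22
tcp_pos: [0.5385, 0.1772, 0.1486]
orientation: [0.332, -0.294, 0.89, 0.11]
wrist_force: [-0.6, -1.5, -2.8]
finger_gap: 0.0195
```

```bash
python3 - <<'E'
from h import *
for n,c in(("side",(190,100,270,200)),("top",(180,150,260,230))):
    p=viewer.read_camera(n); save(p,n+"9.png",c,6)
for z in(.03,.01,.005):
    T,R=penpose(axisline(z),11); delta(T,R)
E
```

```text
xyz [-0.1  0.1 -0.1] rot [ 0.1  -0.06  0.09] clock 9.325 tcp [0.5385 0.1773 0.1489] J [-0.05 -0.05 -0.86  0.17  0.43 -0.56] F [-0.8 -1.4 -3.8] gap 0.0194
xyz [10.   0.1 17.6] rot [ 0.1  -0.06  0.09] clock 9.325 tcp [0.5385 0.1773 0.1489] J [-0.05 -0.05 -0.86  0.17  0.43 -0.56] F [-0.8 -1.4 -3.8] gap 0.0194
xyz [12.6  0.1 22. ] rot [ 0.1  -0.06  0.09] clock 9.325 tcp [0.5385 0.1773 0.1489] J [-0.05 -0.05 -0.86  0.17  0.43 -0.56] F [-0.8 -1.4 -3.8] gap 0.0194
```

View pics/side9.png

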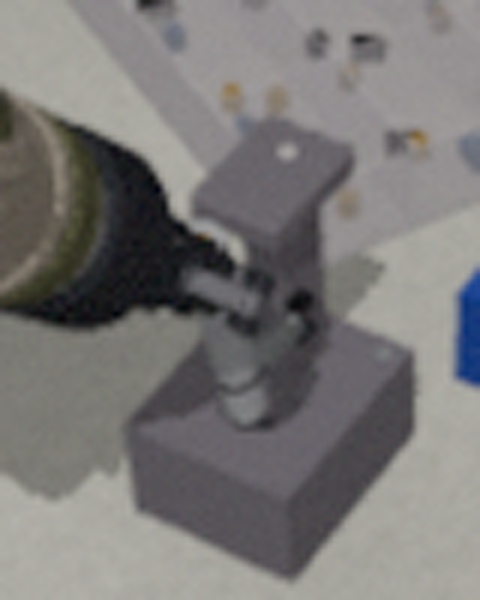

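arm_command(
  motion=[
    {"x": 2.5,"y": 0,"z": 4.4,"rx": 0,"ry": 0,"rz": 0,"hand": 1},
    {"x": 5,"y": 0,"z": 8.8,"rx": 0,"ry": 0,"rz": 0,"hand": 1},
    {"x": 7.5,"y": 0,"z": 13.2,"rx": 0,"ry": 0,"rz": 0,"hand": 1},
    {"x": 10,"y": 0,"z": 17.6,"rx": 0,"ry": 0,"rz": 0,"hand": 1},
    {"x": 10,"y": 0,"z": 17.6,"rx": 0,"ry": 0,"rz": 0,"hand": 1},
  ],
)

```text
clock: 9.95
tcp_pos: [0.5417, 0.1798, 0.1282]
orientation: [0.332, -0.294, 0.89, 0.11]
wrist_force: [-0.1, -1.7, -2.7]
finger_gap: 0.0193
```

```bash
python3 - <<'E'
from h import *
for n,c in(("side",(190,100,270,200)),("top",(180,150,260,230))):
    p=viewer.read_camera(n); save(p,n+"10.png",c,6)
for z in(.01,.005):
    T,R=penpose(axisline(z),11); delta(T,R)
E
```

```text
xyz [-0.3  0.1 -0.5] rot [ 0.12 -0.09  0.08] clock 10.05 tcp [0.5417 0.1797 0.1285] J [-0.05 -0.   -0.88  0.1   0.43 -0.55] F [-0.1 -1.3 -3.8] gap 0.0193
xyz [2.3 0.1 3.9] rot [ 0.12 -0.09  0.08] clock 10.05 tcp [0.5417 0.1797 0.1285] J [-0.05 -0.   -0.88  0.1   0.43 -0.55] F [-0.1 -1.3 -3.8] gap 0.0193
```

View pics/side10.png

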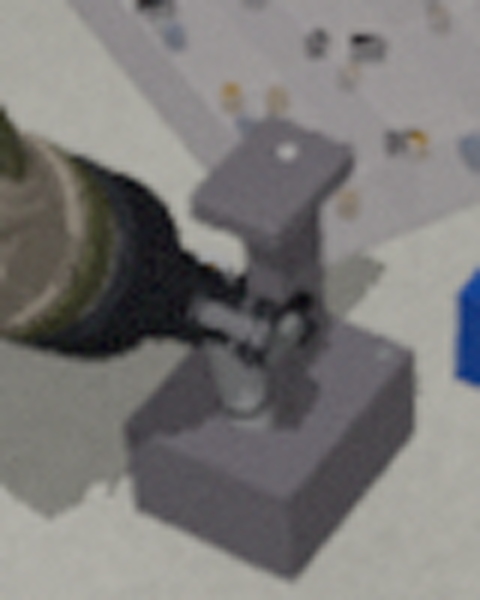

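View pics/top10.png

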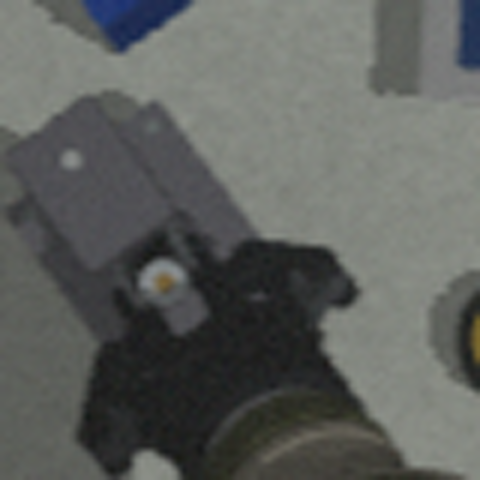

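arm_command(
  motion=[
    {"x": 1.2,"y": 0,"z": 2,"rx": 0,"ry": 0,"rz": 0,"hand": 1},
    {"x": 1.2,"y": 0,"z": 2,"rx": 0,"ry": 0,"rz": 0,"hand": 1},
    {"x": 1.2,"y": 0,"z": 2,"rx": 0,"ry": 0,"rz": 0,"hand": 0.2},
    {"x": 1.2,"y": 0,"z": 2,"rx": 0,"ry": 0,"rz": 0,"hand": 0},
    {"x": 1.2,"y": 0,"z": 2,"rx": 0,"ry": 0,"rz": 0,"hand": 0},
    {"x": 1.2,"y": 0,"z": 2,"rx": 0,"ry": 0,"rz": 0,"hand": 0},
    {"x": 1.2,"y": 0,"z": 2,"rx": 0,"ry": 0,"rz": 0,"hand": 0},
  ],
)

```text
clock: 10.92
tcp_pos: [0.5424, 0.1801, 0.127]
orientation: [0.333, -0.294, 0.889, 0.11]
wrist_force: [-0.0, -0.6, 0.0]
finger_gap: 0.0429
```

```bash
python3 - <<'E'
from h import *
for n,c in(("side",(190,100,270,200)),("top",(180,150,260,230))):
    p=viewer.read_camera(n); save(p,n+"11.png",c,6)
T,R=penpose(axisline(.005),11); delta(T,R)
E
```

```text
xyz [1.9 0.2 2.3] rot [ 0.11 -0.    0.11] clock 11.025 tcp [0.5424 0.1801 0.127 ] J [-0.05  0.   -0.88  0.09  0.43 -0.55] F [-0.1  0.4 -0. ] gap 0.0425
```

View pics/side11.png

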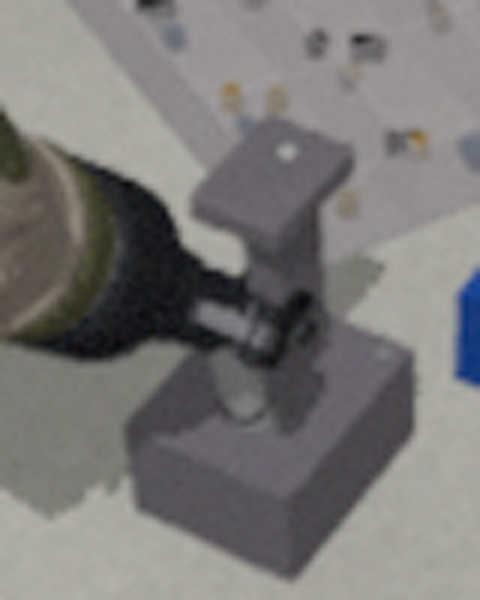

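View pics/top11.png

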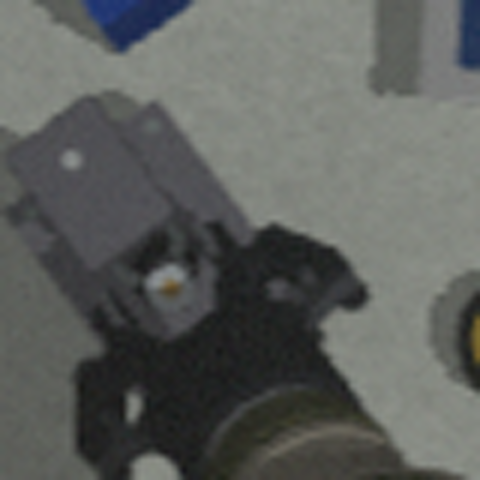

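arm_command(
  motion=[
    {"x": 0,"y": 0,"z": -10,"rx": 0,"ry": 0,"rz": 0,"hand": -0.2},
    {"x": 0,"y": 0,"z": -25,"rx": 0,"ry": 0,"rz": 0,"hand": -0.2},
    {"x": 0,"y": 0,"z": -45,"rx": 0,"ry": 0,"rz": 0,"hand": -0.2},
    {"x": 0,"y": 0,"z": -65,"rx": 0,"ry": 0,"rz": 0,"hand": -0.2},
    {"x": 0,"y": 0,"z": -85,"rx": 0,"ry": 0,"rz": 0,"hand": -0.2},
    {"x": 0,"y": 0,"z": -85,"rx": 0,"ry": 0,"rz": 0,"hand": 0.5},
    {"x": 0,"y": 0,"z": -85,"rx": 0,"ry": 0,"rz": 0,"hand": 1},
  ],
)

```text
clock: 11.9
tcp_pos: [0.4976, 0.1468, 0.1911]
orientation: [0.333, -0.294, 0.889, 0.11]
wrist_force: [0.1, 0.4, 0.3]
finger_gap: 0.0158
```

```bash
python3 - <<'E'
from h import *
for n,c in(("side",(170,90,270,190)),("top",(170,150,270,240))):
    p=viewer.read_camera(n); save(p,n+"12.png",c,6); W=cloud(p)
    L=(W-O); lx=L@DX; ly=L@DY
    if n=="side":
        for lo in np.arange(.06,.17,.012):
            m=(lx>-.06)&(lx<-.005)&(abs(ly)<.02)&(W[...,2]>lo)&(W[...,2]<lo+.012)
            if m.sum()>5: print(lo.round(3),m.sum(),lx[m].mean().round(4),ly[m].mean().round(4))
R=toolR(PSI,60); delta(loc(-.075,0,.150),R); delta(loc(-.0195,0,.135),R)
E
```

```text
0.06 63 -0.0264 -0.0004
0.072 21 -0.0172 -0.0064
0.084 19 -0.0208 -0.0067
0.096 26 -0.0192 -0.0082
0.108 30 -0.0204 -0.0085
0.12 19 -0.0278 -0.0072
0.132 24 -0.0316 -0.0068
0.144 25 -0.0329 -0.0072
0.156 42 -0.0306 -0.0029
0.168 34 -0.009 0.0001
xyz [31.8  0.  25.9] rot [ 0.14 10.95  0.11] clock 12.0 tcp [0.4973 0.1471 0.1904] J [-0.15 -0.2  -0.85  0.37  0.48 -0.65] F [ 0.9  0.3 -0.3] gap 0.0011
xyz [-0.3 -0.2 73.6] rot [ 0.14 10.95  0.11] clock 12.0 tcp [0.4973 0.1471 0.1904] J [-0.15 -0.2  -0.85  0.37  0.48 -0.65] F [ 0.9  0.3 -0.3] gap 0.0011
```

View pics/side12.png

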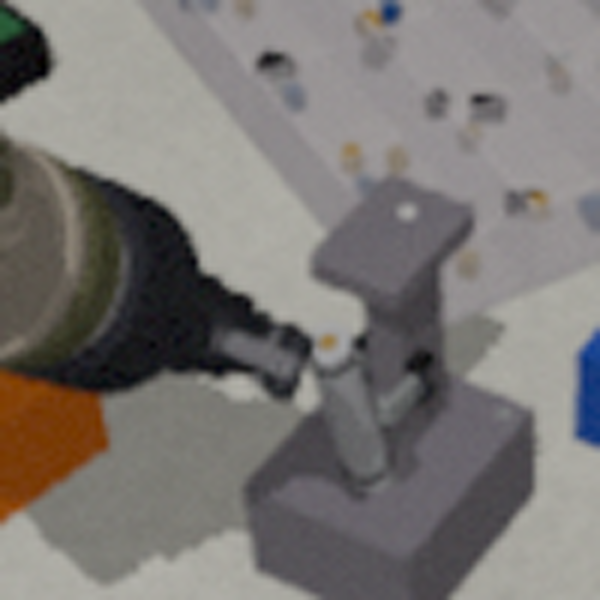

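View pics/top12.png

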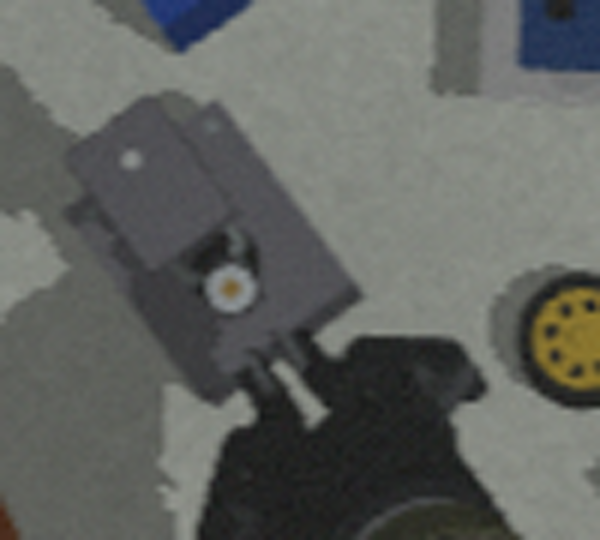

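```bash
python3 - <<'E'
from h import *
R=toolR(PSI,60); delta(loc(-.068,0,.138),R)
print(R.inv().apply(DX))
E
```

```text
xyz [34.4 -0.  39.5] rot [ 0.14 10.95  0.11] clock 12.0 tcp [0.4973 0.1471 0.1904] J [-0.15 -0.2  -0.85  0.37  0.48 -0.65] F [ 0.9  0.3 -0.3] gap 0.0011
[-8.66025404e-01 -4.49377580e-17  5.00000000e-01]
```

arm_command(
  motion=[
    {"x": 8.6,"y": 0,"z": 9.9,"rx": 0,"ry": 2.7,"rz": 0,"hand": 1},
    {"x": 17.2,"y": 0,"z": 19.8,"rx": 0,"ry": 5.5,"rz": 0,"hand": 1},
    {"x": 25.8,"y": 0,"z": 29.6,"rx": 0.1,"ry": 8.2,"rz": 0.1,"hand": 1},
    {"x": 34.4,"y": 0,"z": 39.5,"rx": 0.1,"ry": 11,"rz": 0.1,"hand": 1},
    {"x": 34.4,"y": 0,"z": 39.5,"rx": 0.1,"ry": 11,"rz": 0.1,"hand": 1},
    {"x": 34.4,"y": 0,"z": 39.5,"rx": 0.1,"ry": 11,"rz": 0.1,"hand": 1},
  ],
)

```text
clock: 12.75
tcp_pos: [0.4973, 0.1471, 0.1384]
orientation: [0.246, -0.302, 0.918, 0.081]
wrist_force: [-0.7, 0.2, -0.0]
finger_gap: 0.0001
```

```bash
python3 - <<'E'
from h import *
R=toolR(PSI,60); delta(loc(-.068,0,.138),R); delta(loc(-.03,0,.138),R)
E
```

```text
xyz [ 0.2 -0.   0.3] rot [ 0.04 -0.01  0.03] clock 12.75 tcp [0.4973 0.1471 0.1384] J [-0.06 -0.06 -0.77  0.45  0.33 -0.63] F [-0.7  0.2 -0. ] gap 0.0001
xyz [-32.7  -0.1  19.3] rot [ 0.04 -0.01  0.03] clock 12.75 tcp [0.4973 0.1471 0.1384] J [-0.06 -0.06 -0.77  0.45  0.33 -0.63] F [-0.7  0.2 -0. ] gap 0.0001
```

Push forward 38 mm along dock +x, slowly.

arm_command(
  motion=[
    {"x": -5.2,"y": 0,"z": 3,"rx": 0,"ry": 0,"rz": 0,"hand": 1},
    {"x": -10.4,"y": 0,"z": 6,"rx": 0,"ry": 0,"rz": 0,"hand": 1},
    {"x": -15.6,"y": 0,"z": 9,"rx": 0,"ry": 0,"rz": 0,"hand": 1},
    {"x": -20,"y": 0,"z": 11.6,"rx": 0,"ry": 0,"rz": 0,"hand": 1},
    {"x": -23.5,"y": 0,"z": 13.6,"rx": 0,"ry": 0,"rz": 0,"hand": 1},
    {"x": -26.8,"y": 0,"z": 15.6,"rx": 0,"ry": 0,"rz": 0,"hand": 1},
    {"x": -30,"y": 0,"z": 17.5,"rx": 0,"ry": 0,"rz": 0,"hand": 1},
    {"x": -32.7,"y": 0,"z": 19.3,"rx": 0,"ry": 0,"rz": 0,"hand": 1},
    {"x": -32.7,"y": 0,"z": 19.3,"rx": 0,"ry": 0,"rz": 0,"hand": 1},
  ],
)

```text
clock: 13.88
tcp_pos: [0.5276, 0.1694, 0.1378]
orientation: [0.245, -0.302, 0.918, 0.081]
wrist_force: [-1.7, -1.8, -0.2]
finger_gap: 0.0005
```

```bash
python3 - <<'E'
from h import *
for n,c in(("side",(170,90,270,190)),("top",(170,150,270,240))):
    p=viewer.read_camera(n); save(p,n+"13.png",c,6)
R=toolR(PSI,60); delta(loc(-.03,0,.138),R); s=get_state(); print((s["tcp_pos"]-O)@DX,s["wrist_force"]@DX)
E
```

```text
xyz [-0.4  0.   0. ] rot [ 0.02 -0.07  0.  ] clock 13.975 tcp [0.5276 0.1694 0.1378] J [ 0.    0.   -0.71  0.42  0.3  -0.57] F [-2.4 -1.  -0.8] gap -0.0001
-0.030339114888049846 -2.492511788774077
```

View pics/side13.png

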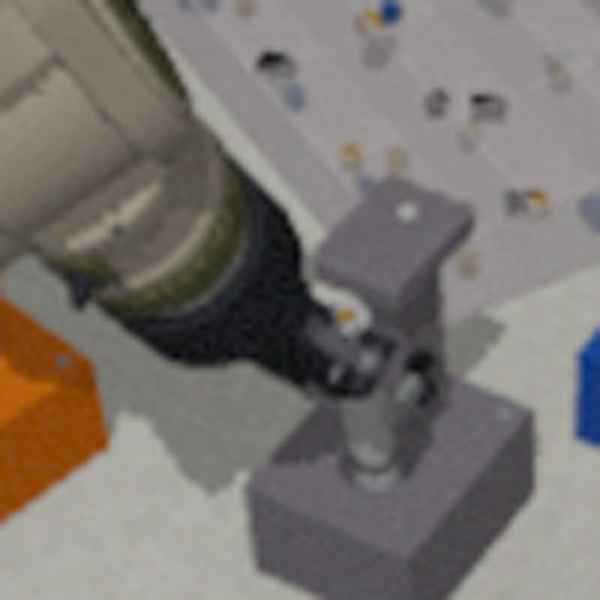

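View pics/top13.png

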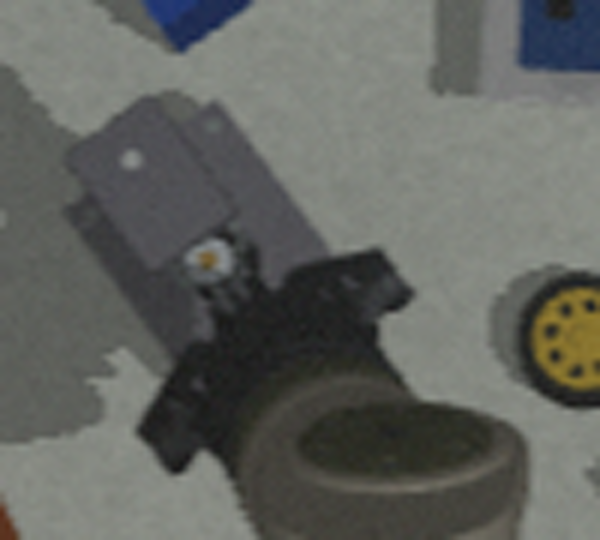

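arm_command(
  motion=[
    {"x": -2.2,"y": 0,"z": 1.25,"rx": 0,"ry": 0,"rz": 0,"hand": 1},
    {"x": -4.4,"y": 0,"z": 2.5,"rx": 0,"ry": 0,"rz": 0,"hand": 1},
    {"x": -6.5,"y": 0,"z": 3.75,"rx": 0,"ry": 0,"rz": 0,"hand": 1},
    {"x": -8.2,"y": 0,"z": 4.75,"rx": 0,"ry": 0,"rz": 0,"hand": 1},
    {"x": -8.2,"y": 0,"z": 4.75,"rx": 0,"ry": 0,"rz": 0,"hand": 1},
  ],
)

```text
clock: 14.6
tcp_pos: [0.5361, 0.1752, 0.1386]
orientation: [0.246, -0.302, 0.917, 0.081]
wrist_force: [-0.1, 0.1, -0.4]
finger_gap: 0.0001
```

```bash
python3 - <<'E'
from h import *
for n,c in(("side",(170,90,270,190)),("top",(170,150,270,240))):
    p=viewer.read_camera(n); save(p,n+"14.png",c,6)
s=get_state(); print((s["tcp_pos"]-O)@DX,(s["tcp_pos"]-O)@DY,s["wrist_force"]@DX,s["wrist_force"])
E
```

```text
-0.020355247272397202 -0.0002841376751076348 -0.28712054889501937 [-0.12940449 -0.30832129  0.20465424]
```

View pics/side14.png

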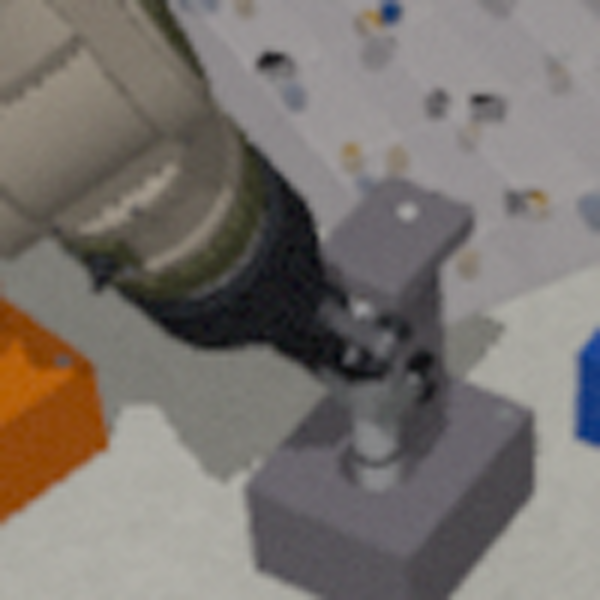

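View pics/top14.png

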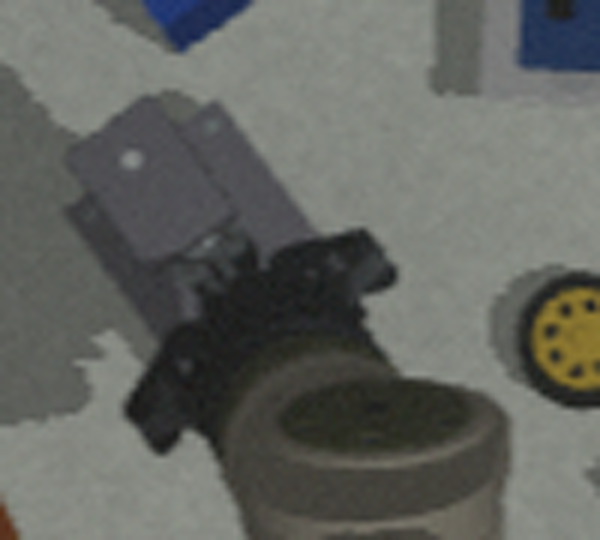

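arm_command(
  motion=[
    {"x": -0.9,"y": 0,"z": 0.5,"rx": 0,"ry": 0,"rz": 0,"hand": 1},
    {"x": -1.7,"y": 0,"z": 1,"rx": 0,"ry": 0,"rz": 0,"hand": 1},
    {"x": -1.7,"y": 0,"z": 1,"rx": 0,"ry": 0,"rz": 0,"hand": 1},
  ],
)

```text
clock: 15.08
tcp_pos: [0.5373, 0.1762, 0.1383]
orientation: [0.246, -0.302, 0.918, 0.081]
wrist_force: [-0.0, -0.1, 0.6]
finger_gap: -0.0
```

arm_command(
  motion=[
    {"x": -0.9,"y": 0,"z": 0.5,"rx": 0,"ry": 0,"rz": 0,"hand": 1},
    {"x": -1.7,"y": 0,"z": 1,"rx": 0,"ry": 0,"rz": 0,"hand": 1},
    {"x": -1.7,"y": 0,"z": 1,"rx": 0,"ry": 0,"rz": 0,"hand": 1},
  ],
)

```text
clock: 15.45
tcp_pos: [0.5386, 0.1772, 0.1382]
orientation: [0.246, -0.302, 0.918, 0.081]
wrist_force: [-3.9, -1.7, 2.5]
finger_gap: -0.0001
```

arm_command(
  motion=[
    {"x": -0.7,"y": 0,"z": 0.4,"rx": 0,"ry": 0,"rz": 0,"hand": 1},
    {"x": -0.7,"y": 0,"z": 0.4,"rx": 0,"ry": 0,"rz": 0,"hand": 1},
  ],
)

```text
clock: 15.7
tcp_pos: [0.5389, 0.1774, 0.1381]
orientation: [0.245, -0.302, 0.918, 0.08]
wrist_force: [-5.4, -5.3, 4.9]
finger_gap: 0.0002
```

arm_command(
  motion=[
    {"x": 4,"y": 0,"z": -2.5,"rx": 0,"ry": 0,"rz": 0,"hand": 1},
    {"x": 16,"y": 0,"z": -9,"rx": 0,"ry": 0,"rz": 0,"hand": 1},
    {"x": 33,"y": 0,"z": -19,"rx": 0,"ry": 0,"rz": 0,"hand": 1},
    {"x": 33,"y": 0,"z": -45,"rx": 0,"ry": 0,"rz": 0,"hand": 1},
    {"x": 33,"y": 0,"z": -80,"rx": 0,"ry": 0,"rz": 0,"hand": 1},
    {"x": 33,"y": -20,"z": -120,"rx": 0,"ry": 0,"rz": 0,"hand": 1},
    {"x": 33,"y": -50,"z": -140,"rx": 0,"ry": 0,"rz": 0,"hand": 1},
    {"x": 33,"y": -100,"z": -150,"rx": 0,"ry": 0,"rz": 0,"hand": 1},
    {"x": 33,"y": -120,"z": -150,"rx": 0,"ry": 0,"rz": 0,"hand": 1},
  ],
)

```text
clock: 16.82
tcp_pos: [0.5282, 0.0172, 0.2529]
orientation: [0.247, -0.301, 0.918, 0.08]
wrist_force: [-0.1, 0.6, -0.4]
finger_gap: 0.0002
```

```bash
python3 - <<'E'
from h import *
for n,c in(("side",(190,90,270,180)),("top",(170,150,270,240))):
    p=viewer.read_camera(n); save(p,n+"15.png",c,6); save(p,n+"16.png",None,1.5); W=cloud(p)
    L=(W-O); lx=L@DX; ly=L@DY
    if n=="side":
        for lo in np.arange(.06,.17,.012):
            m=(lx>-.06)&(lx<.005)&(abs(ly)<.015)&(W[...,2]>lo)&(W[...,2]<lo+.012)
            if m.sum()>5: print(lo.round(3),m.sum(),lx[m].mean().round(4),lx[m].min().round(4),ly[m].mean().round(4))
E
```

```text
0.06 49 -0.0194 -0.0427 -0.0013
0.072 24 -0.007 -0.0119 -0.0054
0.084 14 -0.0082 -0.0112 -0.0023
```

View pics/side15.png

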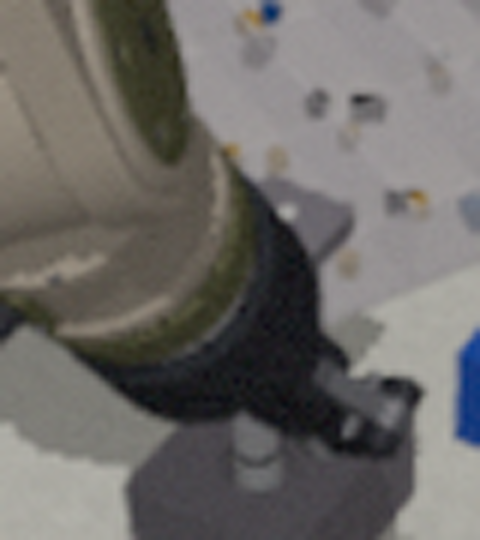

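View pics/top15.png

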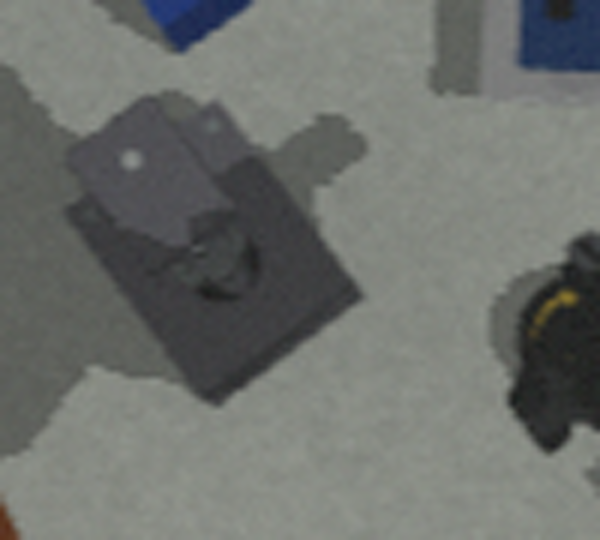

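View pics/side16.png

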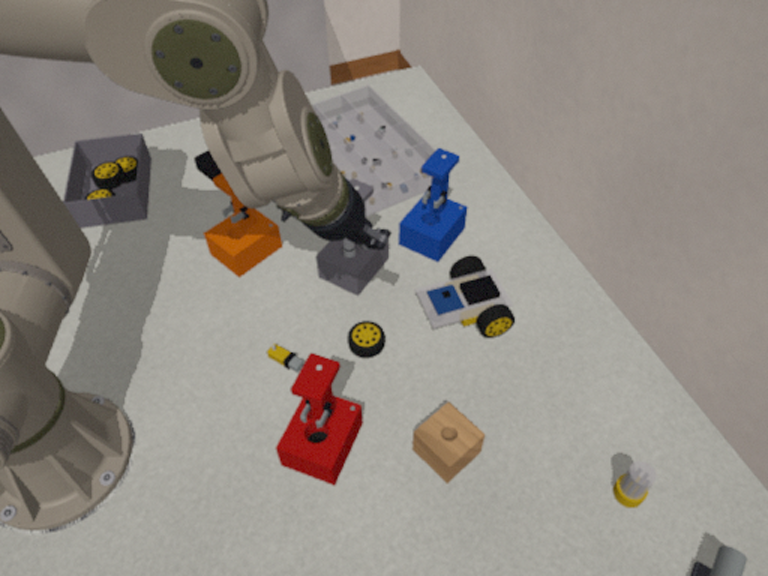

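```bash
python3 - <<'E'
from h import *
s=get_state();q=s["orientation"]; R0=Ro.from_quat([q[1],q[2],q[3],q[0]])
delta([.45,-.16,.33],Ro.from_euler('z',-45,degrees=True)*R0)
E
```

```text
xyz [ 106.1  -97.6 -152.1] rot [ 2.248e+01 -1.000e-02  3.898e+01] clock 16.925 tcp [0.5277 0.018  0.2513] J [-0.37 -0.07 -0.46  0.88  0.43 -0.93] F [-0.3  0.6  0.4] gap 0.0001
```

arm_command(
  motion=[
    {"x": 15,"y": -14,"z": -22,"rx": 3.2,"ry": 0,"rz": 5.6,"hand": 1},
    {"x": 38,"y": -35,"z": -54,"rx": 8,"ry": 0,"rz": 13.9,"hand": 1},
    {"x": 61,"y": -56,"z": -87,"rx": 12.9,"ry": 0,"rz": 22.4,"hand": 1},
    {"x": 84,"y": -77,"z": -120,"rx": 17.8,"ry": 0,"rz": 30.8,"hand": 1},
    {"x": 106,"y": -97.6,"z": -152,"rx": 22.5,"ry": 0,"rz": 39,"hand": 1},
    {"x": 106,"y": -97.6,"z": -152,"rx": 22.5,"ry": 0,"rz": 39,"hand": 1},
    {"x": 106,"y": -97.6,"z": -152,"rx": 22.5,"ry": 0,"rz": 39,"hand": 1},
  ],
)

```text
clock: 17.8
tcp_pos: [0.4497, -0.1568, 0.3292]
orientation: [0.257, 0.072, 0.963, -0.018]
wrist_force: [0.2, 0.2, -0.6]
finger_gap: -0.0004
```

```bash
python3 - <<'E'
from h import *
for n,c in(("side",(190,90,270,180)),("top",(170,150,270,240))):
    p=viewer.read_camera(n); save(p,n+"17.png",c,6); save(p,n+"18.png",None,1.5); W=cloud(p)
    L=(W-O); lx=L@DX; ly=L@DY
    if n=="side":
        for lo in np.arange(.06,.18,.01):
            m=(lx>-.06)&(lx<.005)&(abs(ly)<.015)&(W[...,2]>lo)&(W[...,2]<lo+.01)
            if m.sum()>5: print(lo.round(3),m.sum(),lx[m].mean().round(4),lx[m].min().round(4),ly[m].mean().round(4))
print(get_state()["tcp_pos"],get_state()["wrist_force"])
E
```

```text
0.06 46 -0.0242 -0.0466 -0.0014
0.07 19 -0.0067 -0.0114 -0.0058
0.08 18 -0.0062 -0.011 -0.0049
0.09 14 -0.0087 -0.0108 0.0
0.1 28 -0.0081 -0.012 -0.002
0.11 33 -0.0062 -0.0119 -0.0032
0.12 16 -0.0065 -0.01 -0.0051
0.13 23 -0.0059 -0.0108 -0.005
0.14 24 -0.0064 -0.0112 -0.004
0.15 20 -0.007 -0.0116 -0.0058
0.16 18 -0.0072 -0.0118 -0.0024
0.17 21 -0.0091 -0.0108 -0.0008
[ 0.44995495 -0.1569197   0.32903475] [ 0.41782955  0.54207217 -0.51709929]
```

View pics/side17.png

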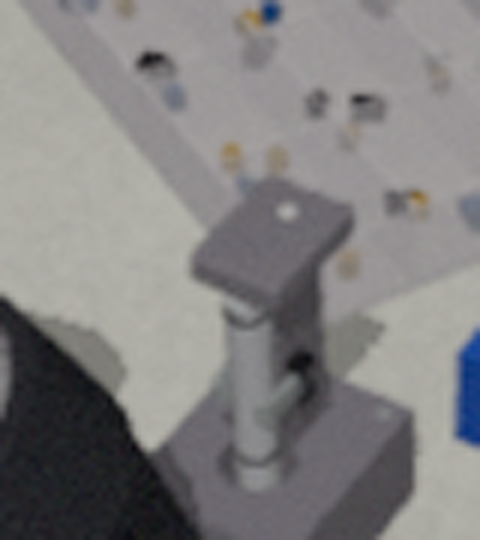

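View pics/top18.png

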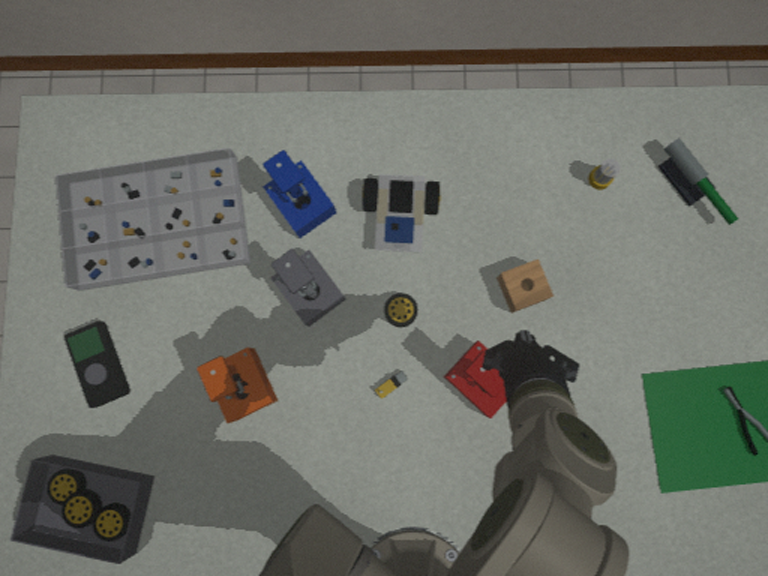

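```bash
python3 - <<'E'
from h import *
p=viewer.read_camera("side"); R,t,K=cam(p); C=-R.T@t
def zat(axis,row):
    d=(C-axis)[:2]; d/=np.linalg.norm(d); zs=np.linspace(0,.3,3001)
    X=np.c_[np.tile(axis[:2]+.0105*d,(3001,1)),zs]; return zs[np.argmin(abs(proj(p,X)[:,1]-row))]
b=np.array([-.0003,-.0013,0]) # side bias
print("lift groove s",zat(np.array([.5599,-.216,0])+b,190+378/5-.4)-.1105)
print("now groove z",zat(loc(.0005,0,0)+b,90+463/6-.4))
W=cloud(p); im=p["image"]
save(p,"s19.png",(215,125,250,175),14)
L=W-O; lx=L@DX; ly=L@DY
m=(abs(lx)<.013)&(abs(ly)<.013)&(W[...,2]>.155)&(W[...,2]<.176); print(np.sort(W[m][:,2])[-12:])
E
```

```text
lift groove s 0.06999999999999999
now groove z 0.0705
[0.17109615 0.17141726 0.17185605 0.17247508 0.17310373 0.17333692
 0.17364868 0.17390856 0.17483011 0.17510185 0.17515736 0.17566403]
```

View pics/s19.png

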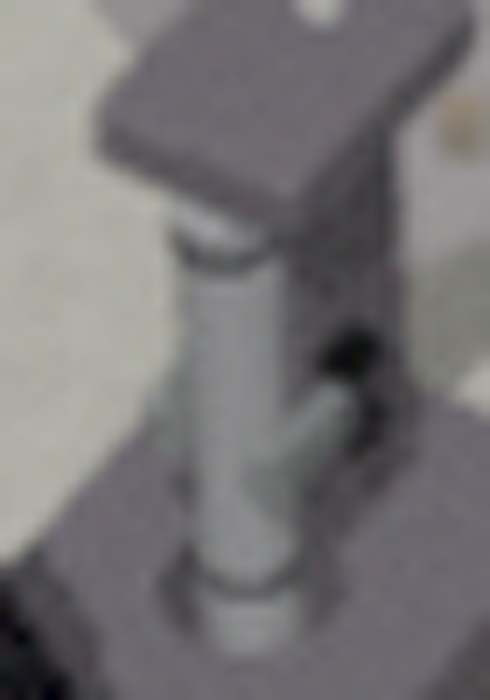

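```bash
python3 -c "
from h import *
print(get_state()['clock'],get_state()['qvel'].round(3)); print(hand_in())"
```

```text
17.95 [-0.003  0.004  0.007 -0.001 -0.003  0.003]
the job is handed in; nothing more can be done
None
```

The pen is in the grey charging dock, standing upright against the back post with the clip arms in front of it. I handed the job in at about 18 s of the 51 s allowed.

**What I did:** I took the pen out of the stand and entered the well nose first at an 11° lean. I let it down onto the floor, then pushed its upper part to the post with the closed fingers. Contact force on the way in was about 2.5 N and then dropped to zero. The fingers met resistance again as the pen reached the post, about 4 N, rising to about 7.5 N. I took this as the snap behind the clip arms.

**Last checks:**
- **Upright:** the side camera's depth readings put the pen's front at about 11 mm in front of the well axis at every height, so it stands straight against the post.
- **Clip:** the arm I can see is closed in front of the pen. I did not measure either clip joint. With the pen at the post, the lips have room to close.
- **On the floor:** a ring on the pen put its tip about 4.5 mm lower than the floor allows. That is measurement error of a few millimetres. It shows no sign that the pen is raised, but it does not prove contact to the millimetre.
- **Other things:** the wheel, gear motor, robot car and coloured docks look unmoved in the overhead picture. The arm was clear of everything, with about 0 N at the wrist.

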